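# Fetch the flange nut from under the sprung flap of the parts bin

### The job

Take the flange nut (the hexagon nut, not the ball bearing) out of the parts bin and set it down flat, flange down, on the floor of the shallow steel tray. To get at it, push its sprung cover flap aside towards the robot and keep it aside with the hand while you grip the nut. Leave the bearing where it is in its bay, and let the flap spring shut again.

Things in the scene. Friction and masses are not known exactly. Their poses are not given: they have to be found in the camera images.
- bin: Low grey steel parts bin, fixed, 160 mm deep (x), 232 wide (y), walls 24 mm high, floor 3 mm. Origin: centre of its underside, on the bench; z up, +x away from the robot (turned up to 0.25 rad), +y left. Two bays, left and right, centres at y = +56 and -56 mm; the nut lies within 4 mm of one centre, the bearing of the other, by chance. Each bay's own flap blocks the way from above.
- flap_left (a joint): Left flap: a clear level plate 3 mm thick over the left bay, underside 28 mm above the bench, covering x = -31 to +30 mm and y = 6 to 114 mm (bin frame). Turns about an upright post at x = 24, y = 106 mm. On its far edge stands a steel rim, 28 to 50 mm above the bench, its far face at x = +31: push this rim towards the robot. 0 = shut (stop), grows as it swings towards the robot, to 1.7 rad.
- flap_right (a joint): Right flap: mirror image of the left one over the right bay (post at x = 24, y = -106 mm). Either flap moves level, never up or down; a spring always shuts it (2 to 4 N at the rim) and it rests against whatever pushes it. A finger's back pushed along the bay's middle line to 40 mm on the robot's side of the bay's centre opens it to about 1.0 rad. It must be over 0.5 while the nut is gripped.
- flange_nut_center (a point): Centre (half-way up) of the steel nut, 22 mm tall: a hexagon 30 mm across flats, 36 across corners, on a round flange 42 mm wide and 4 mm thick, flange down. Centre 14 mm, top 25 mm above the bench, so fingertips at 32 mm pass over it and still push the rim. Two flats face the bin's +x and -x within 0.2 rad. z is its axis. 0.07 kg (varies). Wanted.
- bearing_2_center (a point): Centre (half-way up) of the steel ball bearing, a ring 52 mm in diameter and 15 mm tall, lying flat in the other bay. It stays.
- tray_in (a point): Centre of the inner floor of the empty open tray of plain steel, 140 x 140 mm outside, walls 3 mm thick and 18 mm high, fixed to the bench to the right of the bin. Its floor is 3 mm above the bench; axes as the tray's sides.

How it is judged:
By the outcome, as a careful person would: the job done as asked, in the order asked, and still so for the second after the job is handed in, with the robot touching nothing.
It also fails if it takes over 48 s, if anything falls off the work surface, if the arm or the gripper's body presses on something with over 40 N, if the wrist force passes 120 N, or if a joint passes its speed limit or range.

### The arm

A 6-joint arm with a two-finger parallel gripper is mounted at the origin on a cart in front of the work surface, level with it; the furniture and walls round the work are solid. World frame = base frame: x ahead of the robot, y to its left, z up, the work surface at z = 0. Lengths are in m, angles in rad, forces in N, time in s.
With the tool pointing down it reaches from about 0.35 to 0.775 m from the base axis. Payload 7.3 kg.
Tool frame: the origin (TCP) lies at the very end of the fingers, on their centre line; the grasp point (between the pads) lies 19 mm behind it (pinch_z is the distance from the TCP to the grasp point, in m); z points along the fingers, y is the line along which they close (so a half turn about z gives the same grasp; the last joint's range is limited). The gripper opens to 92 mm and grips with 3 to 60 N. Pads are 19 mm wide; open, the fingers measure 130 mm over their backs; the gripper's body (75 mm by 190 mm) begins 47 mm behind the grasp point.
Start: joints at [-1.338, 0.342, 1.524, -0, 1.275, -0.146], TCP at [0.194, -0.488, 0.196] pointing down, gripper open.
Joint ranges: [-2.53, 2.53], [-0.77, 2.02], [0.04, 2.7], [-1, 4.14], [0.28, 2.66], [-3.11, 3.11]. Speed limits (rad/s): [2.57, 2.57, 3.14, 3.14, 3.14, 3.14].

### API

Orientations are given as [roll, pitch, yaw] about the fixed x, y, z axes, in that order (R = Rz(yaw) Ry(pitch) Rx(roll)).
In Python, from cell import * gives the robot as it stands.
- The arm moves only by the tool arm_command, never from a script. Its arguments are lists of equal length, an entry for each row: "fingers": the gripper command: -1 is fully open, 1 is shut, values between are in proportion; "travel": the shift along the tool's x, y, z in m, a list of three; "dr": the turn, a rotation vector about the tool's x, y, z in degrees, a list of three. In form: {"fingers": [fingers, ...], "travel": [[x, y, z], ...], "dr": [[wx, wy, wz], ...]}. A call has 1 to 8 rows; each row is the pose to reach, as a shift and turn from the pose commanded when the call began, along the tool's axes at that moment; what a row does not reach only later rows make up. A row lasts 1/12 s, in which the tool goes at most 41.7 mm and 7.16 degrees, less where a joint would pass 70% of its speed; a pose out of reach is approached as far as the arm can. A call with a gripper value outside its range is refused whole. The fingers move at their own pace and stop on an object; "squeeze" is the grip in N (left out, the last holds). Time passes only in rows, so rows that repeat a pose let the fingers close. It gives the time, the measured TCP pose, the force, the opening and the grip force at its end, in the units of the state.
- observe(): the state, without advancing time (a new reading comes with each control period).
- read_camera(name): name is "side" or "top"; returns a dict with "color" (384x512x3 uint8, blue, green, red), "z_map" (384x512 float32, m along the optical axis (not along the pixel's ray), 0 where there is no reading), "fx", "fy", "cx", "cy" (pixels), "k1" (the pictures are not rectified: a ray, as slopes to the right and down, at radius r is drawn at 1 + k1 r^2 times it, then the intrinsics apply), "R" (3x3) and "t" (3): a world point X has camera coordinates R X + t. Camera axes: x right, y down, z forward; pixel columns grow to the right and rows downward; lengths in m; the calibration is good to about 2 mm. A picture is of the moment at which its call begins.
- hand_in(): hands the job in; it is judged then, once.
The state is a dict: "time": time; "qpos": joint angles; "qvel": joint speeds; "joint_efforts": joint torques, N m; "tool_pos": TCP position; "tool_rot": TCP orientation; "contact_force": force on the tool from outside, world axes, zero at the start; "torque": the same for the moment, N m; "opening": finger opening in m; "grip_force": force on a finger pad.
Only numpy, scipy, OpenCV 4.12 (cv2) and the standard library are available. Lean on these libraries where they do the work, as an engineer would, in place of code of your own. Each camera call takes 0.05 s, during which the arm holds its last target. There are 200 camera calls.

## Working session

There is one attempt and no reset: what is moved stays moved. The work goes in short steps, Python scripts to look and compute and a tool call to move; the robot and the scene stay as the last step left them, time stands still between calls to the robot, and variables do not carry over. Pictures are saved under pics/ and viewed, at most 10 in all, crops included, and the job is handed in when it is done.

Besides the shell and the picture viewer there is one more tool, called after "Emit:" as name(argument=value, ...), one argument or row to a line, values as JSON. arm_command: Moves the arm, as the interface text tells. Its arguments: {"type":"object","properties":{"fingers":{"type":"array","items":{"type":"number"}},"travel":{"type":"array","items":{"type":"array","items":{"type":"number"}}},"dr":{"type":"array","items":{"type":"array","items":{"type":"number"}}},"squeeze":{"type":"number"}},"required":["fingers","travel","dr"]}

```bash
mkdir -p pics
cat > h.py <<'E'
from cell import *
import numpy as np, cv2
def cam(n,save=None):
    c=read_camera(n)
    if save: cv2.imwrite('pics/'+save,c['color'])
    return c
def ray(c,u,v):
    d=np.array([(u-c['cx'])/c['fx'],(v-c['cy'])/c['fy']]);p=d.copy()
    for _ in range(10): p=d/(1+c['k1']*(p@p))
    R=np.array(c['R']);t=np.array(c['t'])
    return -R.T@t, R.T@np.array([p[0],p[1],1.])
def onz(c,u,v,z):
    o,d=ray(c,u,v); return o+d*(z-o[2])/d[2]
def depth(c,u,v):
    o,d=ray(c,u,v); return o+d*c['z_map'][int(v),int(u)]
E
python3 - <<'E'
from h import *
for n in('top','side'):
    c=cam(n,n+'1.png');np.savez(n+'1.npz',**c);o,_=ray(c,0,0);print(n,o,c['fx'],c['k1'])
    for u,v in[(100,100),(256,192),(400,300)]:print(u,v,depth(c,u,v))
print(observe())
E
```

```text
top [5.50363169e-01 3.13486267e-04 9.28324113e-01] 428.31743077985305 -0.04132704086069365
100 100 [ 0.79684344  0.33302426 -0.00266822]
256 192 [ 0.59505384 -0.01204446  0.00229098]
400 300 [ 0.36263551 -0.32457407  0.00164819]
side [0.15747016 0.59112652 0.48481737] 392.7632628682535 -0.12257768145762754
100 100 [0.86028698 0.15205473 0.22976641]
256 192 [ 0.61227065 -0.05912882 -0.0008824 ]
400 300 [ 0.31966578 -0.81672804 -0.84186066]
{'time': 0.1, 'qpos': array([-1.33801222e+00,  3.42617171e-01,  1.52489954e+00, -2.29869839e-05,
        1.27542240e+00, -1.46000774e-01]), 'qvel': array([ 1.65124297e-04,  1.63078600e-04, -4.49180288e-03, -5.58380008e-05,
        6.34977149e-04,  1.99473644e-03]), 'joint_efforts': array([ 1.21508619e-03, -4.32005489e+01, -2.44693565e+01,  7.18623935e-02,
        5.26643428e-02, -3.62215542e-05]), 'tool_pos': array([ 0.19405983, -0.48738376,  0.19504078]), 'tool_rot': array([-3.14025733e+00, -1.74137251e-04,  3.78791470e-01]), 'contact_force': array([ 0.25553381,  0.689293  , -0.21400136]), 'torque': array([ 0.01699456, -0.00376819, -0.02289417]), 'grip_force': 0.0, 'opening': 0.09152123697055965}
```

View pics/top1.png

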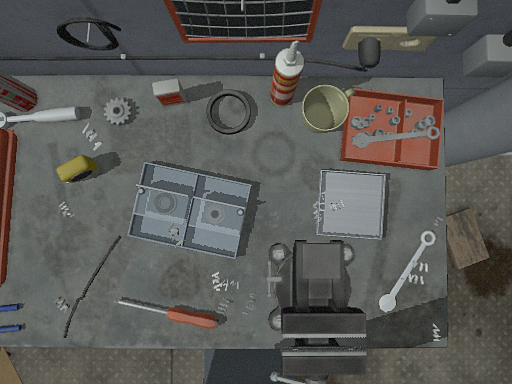

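View pics/side1.png

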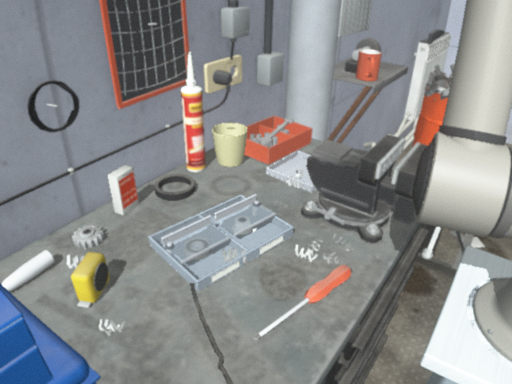

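Top view: bin corners are about (143,163), (252,183), (237,257) and (129,237), and the tray spans (319,170) to (386,238). I can see round things at (165,203) and (214,214), so I'll zoom in to tell them apart.

Run:
```python
from h import *
a=cv2.imread('pics/top1.png')[155:265,120:260];cv2.imwrite('pics/tz.png',cv2.resize(a,None,fx=5,fy=5,interpolation=cv2.INTER_CUBIC))
c=dict(np.load('top1.npz'))
for u,v in[(143,163),(252,183),(237,257),(129,237)]: print('bin',onz(c,u,v,.024))
for u,v in[(319,170),(386,172),(384,239),(318,236)]: print('tray',onz(c,u,v,.018))
print(onz(c,165,203,.018),onz(c,214,214,.025))
```

```text
bin [0.65438946 0.22810348 0.024     ]
bin [ 0.61303179 -0.00321011  0.024     ]
bin [0.45730273 0.02753606 0.024     ]
bin [0.49800705 0.25480736 0.024     ]
tray [ 0.64208578 -0.14650225  0.018     ]
tray [ 0.63869461 -0.29132681  0.018     ]
tray [ 0.49519786 -0.28536794  0.018     ]
tray [ 0.50138545 -0.14388822  0.018     ]
[0.56997882 0.18124284 0.018     ] [0.54719023 0.07643746 0.025     ]
```

View pics/tz.png

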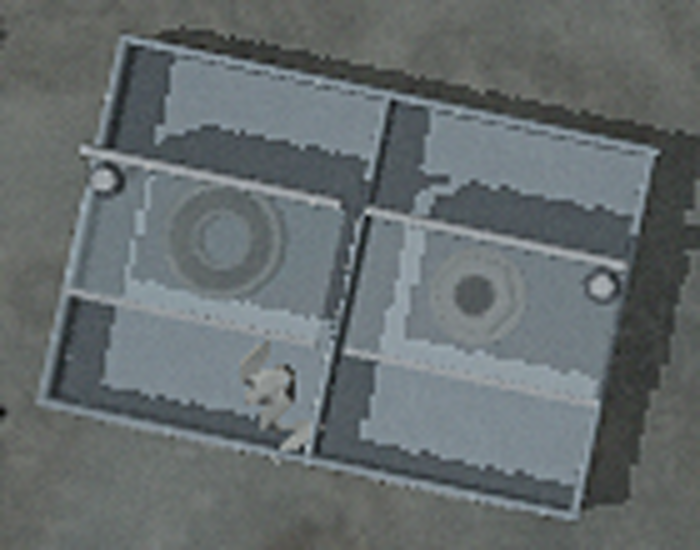

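The zoom shows the nut in the right bay, with its hole at crop (475,295), and the bearing in the left bay at crop (223,240). Next: the bin, nut and tray poses, and the offset of the first move.

Run:
```python
from h import *
c=dict(np.load('top1.npz'))
f=lambda u,v:(u/5+119.6,v/5+154.6)
C=np.array([onz(c,*f(*p),.024) for p in[(122,38),(656,150),(578,518),(40,402)]])[:,:2]
ctr=C.mean(0);ex=(C[0]+C[1]-C[2]-C[3])/2;ey=(C[0]+C[3]-C[1]-C[2])/2
print('ctr',ctr,'sizes',np.linalg.norm(ex),np.linalg.norm(ey),'yaw',np.arctan2(ex[1],ex[0]),np.arctan2(-ey[0],ey[1]))
psi=(np.arctan2(ex[1],ex[0])*160+np.arctan2(-ey[0],ey[1])*232)/392
B=np.array([[np.cos(psi),-np.sin(psi)],[np.sin(psi),np.cos(psi)]])
hole=onz(c,*f(475,295),.025)[:2];fl=onz(c,*f(477,297),.007)[:2]
print('nut',hole,fl,'binframe',B.T@(hole-ctr),B.T@(fl-ctr))
print('bay',ctr+B@[0,-.056],'psi',psi)
for p in[(104,180),(602,286)]: print('post',B.T@(onz(c,*f(*p),.04)[:2]-ctr))
for p in[(369,212),(624,265)]: print('rim',B.T@(onz(c,*f(*p),.05)[:2]-ctr))
T=np.array([onz(c,u,v,.018) for u,v in[(319,170),(386,172),(384,239),(318,236)]])[:,:2];print('tray',T.mean(0))
z=c['z_map']
for u,v in[(350,210),(165,190),(215,214),(190,240),(285,60),(285,95)]:print(u,v,depth(c,u,v))
# project bin centre to side
s=dict(np.load('side1.npz'))
def proj(X):
    p=s['R']@X+s['t'];q=p[:2]/p[2];q=q*(1+s['k1']*(q@q));return s['fx']*q[0]+s['cx'],s['fy']*q[1]+s['cy']
for q in [(-.08,.116),(-.08,-.116),(.08,-.116),(.08,.116)]: print('side',proj(np.r_[ctr+B@q,.024]))
```

```text
ctr [0.55567367 0.12861336] sizes 0.1576442243814671 0.23142852054744437 yaw -0.20377281862902907 -0.20422273355667403
nut [0.54803641 0.07518327] [0.54713675 0.07580959] binframe [ 0.00334751 -0.05386925] [ 0.0023396  -0.05343822]
bay [0.5443266  0.07377501] psi -0.2040390948106965
post [0.01826537 0.10566149]
post [ 0.01815102 -0.1057083 ]
rim [ 0.02803515 -0.00620748]
rim [ 0.02844951 -0.11296827]
tray [ 0.56934093 -0.2167713 ]
350 210 [ 0.55689249 -0.21601111  0.00356183]
165 190 [0.59603531 0.17562415 0.0483345 ]
215 214 [0.54722201 0.07381457 0.03134646]
190 240 [0.49107908 0.12935094 0.00302641]
285 60 [ 0.8051646  -0.05656123  0.22893832]
285 95 [ 0.78461702 -0.06786242  0.08913878]
side (np.float64(198.70480697597588), np.float64(280.5932419614835))
side (np.float64(294.57072408156455), np.float64(225.6554602288345))
side (np.float64(241.71793602630046), np.float64(193.48670906559377))
side (np.float64(149.5239761246456), np.float64(235.26197689833015))
```

The nut is at about (0.548, 0.0755), 3 mm from its bay centre, which is within the stated limit. Bin yaw is -0.204. I'll move to the far side of the rim with the gripper opening at 46 mm.

Emit:
arm_command(
  fingers=[0,0,0,0,0,0,0,0],
  travel=[
    [0.28,-0.16,0.034],
    [0.28,-0.16,0.034],
    [0.28,-0.16,0.034],
    [0.28,-0.16,0.034],
    [0.28,-0.16,0.034],
    [0.28,-0.16,0.034],
    [0.28,-0.16,0.034],
    [0.28,-0.16,0.034],
  ],
  dr=[
    [0,0,-28],
    [0,0,-28],
    [0,0,-28],
    [0,0,-28],
    [0,0,-28],
    [0,0,-28],
    [0,0,-28],
    [0,0,-28],
  ],
  squeeze=30,
)

```text
time: 0.77
tool_pos: [0.3961, -0.2329, 0.1611]
tool_rot: [-3.141, -0.0, 0.868]
contact_force: [0.9, 0.2, 0.1]
opening: 0.0469
grip_force: 0.0
```

```bash
cat >> h.py <<'E'
from scipy.spatial.transform import Rotation as Ro
def to(p,yaw,s=None):
    s=s or observe();R=Ro.from_euler('xyz',s['tool_rot'])
    d=R.inv()*Ro.from_euler('xyz',[np.pi,0,yaw])
    print('t',round(s['time'],2),'pos',s['tool_pos'].round(4),'rpy',s['tool_rot'].round(4),'F',s['contact_force'].round(1),'open',round(s['opening'],4),'grip',round(s['grip_force'],1),'q',s['qpos'].round(2))
    print('travel',R.inv().apply(np.array(p)-s['tool_pos']).round(4),'dr',d.as_rotvec(degrees=True).round(2))
E
python3 -c "
from h import *
to([.626,.059,.12],1.367)"
```

```text
t 0.77 pos [ 0.3961 -0.2329  0.1611] rpy [-3.1408e+00 -4.0000e-04  8.6830e-01] F [0.9 0.2 0.1] open 0.0469 grip 0.0 q [-0.7   0.26  1.75  0.    1.14  0.  ]
travel [ 0.3713 -0.0131  0.0413] dr [ -0.04  -0.04 -28.57]
```

Emit:
arm_command(
  fingers=[0,0,0,0,0,0,0,0],
  travel=[
    [0.371,-0.013,0.041],
    [0.371,-0.013,0.041],
    [0.371,-0.013,0.041],
    [0.371,-0.013,0.041],
    [0.371,-0.013,0.041],
    [0.371,-0.013,0.041],
    [0.371,-0.013,0.041],
    [0.371,-0.013,0.041],
  ],
  dr=[
    [0,0,-28.6],
    [0,0,-28.6],
    [0,0,-28.6],
    [0,0,-28.6],
    [0,0,-28.6],
    [0,0,-28.6],
    [0,0,-28.6],
    [0,0,-28.6],
  ],
)

```text
time: 1.43
tool_pos: [0.6011, 0.0265, 0.1244]
tool_rot: [-3.141, 0.0, 1.367]
contact_force: [0.1, -0.7, 0.7]
opening: 0.0452
grip_force: 0.0
```

```bash
python3 -c "
from h import *
to([.626,.059,.12],1.367)"
```

```text
t 1.43 pos [0.6011 0.0265 0.1244] rpy [-3.1408e+00  2.0000e-04  1.3669e+00] F [ 0.1 -0.7  0.7] open 0.0452 grip 0.0 q [-0.08  0.54  1.41 -0.    1.19  0.12]
travel [0.0369 0.0178 0.0043] dr [-0.04  0.01 -0.01]
```

Emit:
arm_command(
  fingers=[0,0,0],
  travel=[
    [0,0,0],
    [0,0,0],
    [0,0,0],
  ],
  dr=[
    [0,0,0],
    [0,0,0],
    [0,0,0],
  ],
)

```text
time: 1.68
tool_pos: [0.5998, 0.0243, 0.1243]
tool_rot: [-3.14, 0.001, 1.367]
contact_force: [-0.3, -0.4, 0.0]
opening: 0.0459
grip_force: 0.0
```

```bash
python3 -c "
from h import *
to([.626,.059,.12],1.367)
c=cam('top','top2.png');np.savez('top2.npz',**c)
a=c['color'][100:270,110:310];cv2.imwrite('pics/t2.png',cv2.resize(a,None,fx=4,fy=3.5,interpolation=cv2.INTER_CUBIC))"
```

```text
t 1.68 pos [0.5998 0.0243 0.1243] rpy [-3.1400e+00  7.0000e-04  1.3674e+00] F [-0.3 -0.4  0. ] open 0.0459 grip 0.0 q [-0.09  0.54  1.41 -0.    1.19  0.12]
travel [0.0392 0.0187 0.0043] dr [-0.09  0.04  0.02]
```

View pics/t2.png

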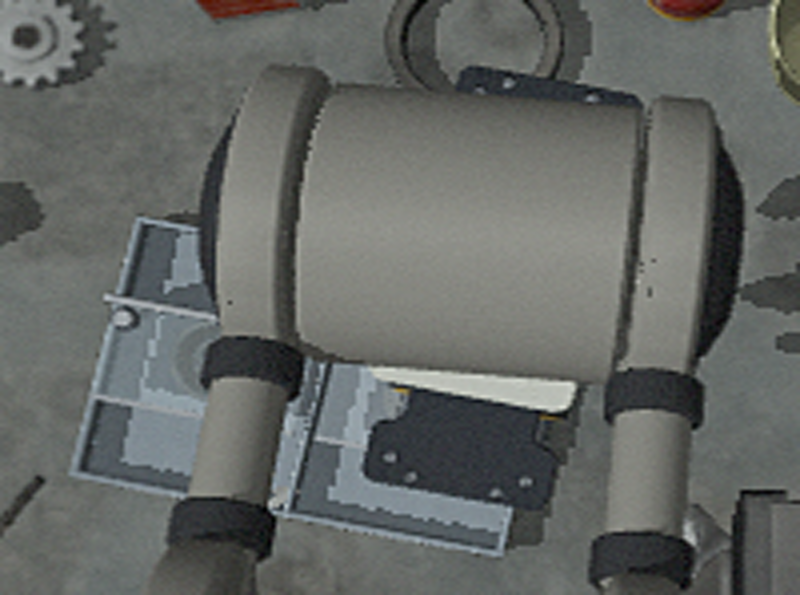

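The wrist now hides the bin in the top view, as expected. I'll finish the lateral move, then descend to 32 mm.

Emit:
arm_command(
  fingers=[0,0,0,0,0,0,0],
  travel=[
    [0.039,0.019,0.004],
    [0.039,0.019,0.004],
    [0.039,0.019,0.035],
    [0.039,0.019,0.065],
    [0.039,0.019,0.0915],
    [0.039,0.019,0.0915],
    [0.039,0.019,0.0915],
  ],
  dr=[
    [0,0,0],
    [0,0,0],
    [0,0,0],
    [0,0,0],
    [0,0,0],
    [0,0,0],
    [0,0,0],
  ],
)

```text
time: 2.32
tool_pos: [0.6259, 0.0576, 0.0331]
tool_rot: [-3.139, 0.001, 1.365]
contact_force: [0.0, -0.1, 0.7]
opening: 0.0462
grip_force: 0.0
```

```bash
python3 -c "
from h import *
to([.5478,.0755,.032],1.367)
c=cam('side','s3.png');np.savez('s3.npz',**c)
a=c['color'][130:290,130:330];cv2.imwrite('pics/s3z.png',cv2.resize(a,None,fx=4,fy=3.7,interpolation=cv2.INTER_CUBIC))"
```

```text
t 2.32 pos [0.6259 0.0576 0.0331] rpy [-3.139e+00  6.000e-04  1.365e+00] F [ 0.  -0.1  0.7] open 0.0462 grip 0.0 q [-0.03  0.69  1.41 -0.    1.04  0.18]
travel [ 0.0016 -0.0801  0.0013] dr [-0.15  0.03 -0.11]
```

View pics/s3z.png

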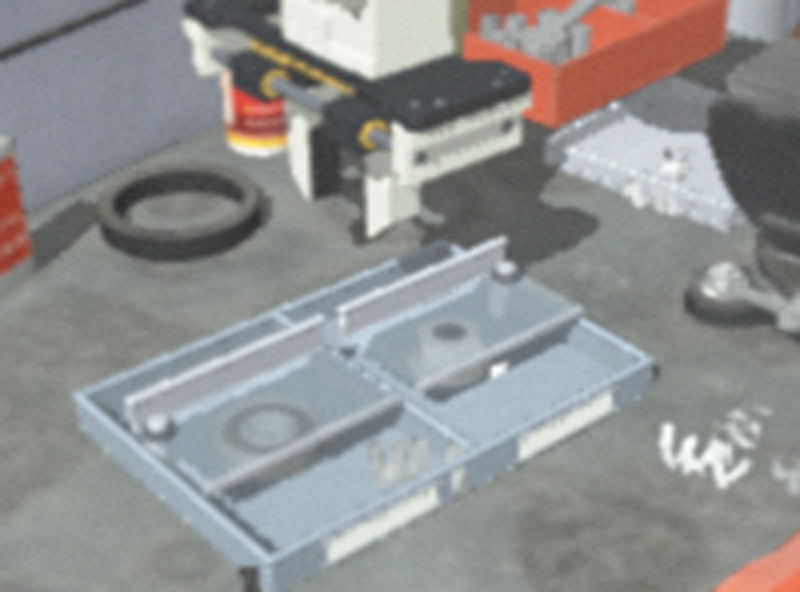

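Run:
```python
from h import *
c=dict(np.load('s3.npz'))
f=lambda u,v:((u+.5)/4+129.5,(v+.5)/3.7+129.5)
print('nut hole',onz(c,*f(449,330),.025),'flange',onz(c,*f(456,366),.007))
print('tip',onz(c,*f(375,240),.032), 'expect',[.626-.032*.979,.0576+.032*.2026])
C=np.array([onz(c,*f(*p),.024) for p in[(78,398),(450,243),(655,360),(268,562)]])[:,:2];print(C,C.mean(0))
print('bearing',onz(c,*f(270,425),.018))
def proj(X):
    p=c['R']@X+c['t'];q=p[:2]/p[2];q=q*(1+c['k1']*(q@q));return (c['fx']*q[0]+c['cx']-129.5)*4,(c['fy']*q[1]+c['cy']-129.5)*3.7
e=np.array([.979,-.2026,0]);n=np.array([.2026,.979,0]);P=np.array([.6259,.0576,.0331])
for s in(-.023,-.042):
  for w in(-.0095,.0095): print('near finger corner',s,w,proj(P+s*e+w*n))
```

```text
nut hole [0.55018044 0.07701221 0.025     ] flange [0.54212652 0.08167508 0.007     ]
tip [0.63174143 0.03683094 0.032     ] expect [0.594672, 0.06408319999999999]
[[0.65356279 0.23048575]
 [0.60512269 0.00435573]
 [0.45353023 0.03631607]
 [0.50207353 0.2620995 ]] [0.55357231 0.13331426]
bearing [0.572189  0.1856274 0.018    ]
near finger corner -0.023 -0.0095 (np.float64(400.07899032183286), np.float64(267.7854891270142))
near finger corner -0.023 0.0095 (np.float64(371.8387296632793), np.float64(279.75537707275714))
near finger corner -0.042 -0.0095 (np.float64(423.25349384361425), np.float64(281.70124647073095))
near finger corner -0.042 0.0095 (np.float64(394.90482080019035), np.float64(294.03832663824886))
```

Run:
```python
from h import *
c=dict(np.load('s3.npz'))
for u,v in[(375,225),(375,200),(400,205),(375,180),(380,235),(300,150),(325,170),(310,195),(460,150),(460,170),(449,330)]:
    x,y=(u+.5)/4+129.5,(v+.5)/3.7+129.5; print(u,v,depth(c,round(x),round(y)).round(4))
to([.5478,.0755,.032],1.367)
```

```text
375 225 [0.5981 0.0769 0.0751]
375 200 [0.5985 0.076  0.0886]
400 205 [0.5877 0.0672 0.086 ]
375 180 [0.5976 0.0766 0.1029]
380 235 [ 6.664e-01 -9.600e-03  1.000e-04]
300 150 [0.6574 0.0636 0.0955]
325 170 [0.6494 0.0546 0.08  ]
310 195 [0.1575 0.5911 0.4848]
460 150 [0.5417 0.079  0.1402]
460 170 [ 0.6795 -0.1048 -0.0007]
449 330 [0.5444 0.0842 0.0311]
t 2.37 pos [0.6274 0.0577 0.0348] rpy [ 3.1404e+00 -1.0000e-04  1.3653e+00] F [ 0.3 -0.7  1. ] open 0.0462 grip 0.0 q [-0.03  0.68  1.41 -0.    1.04  0.18]
travel [ 0.0011 -0.0816  0.0027] dr [ 0.07 -0.   -0.1 ]
```

Run:
```python
from h import *
c=cam('side');np.savez('s4.npz',**c)
for u in(221,224,228,231):
    print(u,[(v,*c['color'][v,u].tolist(),*depth(c,u,v).round(3).tolist()) for v in range(186,214,2)])
a=c['color'][150:225,190:265];cv2.imwrite('pics/s4z.png',cv2.resize(a,None,fx=8,fy=8,interpolation=cv2.INTER_NEAREST))
print(observe()['tool_pos'])
```

```text
221 [(186, 188, 199, 192, 0.603, 0.077, 0.082), (188, 193, 205, 199, 0.606, 0.074, 0.076), (190, 195, 207, 203, 0.604, 0.076, 0.072), (192, 155, 167, 162, 0.605, 0.075, 0.067), (194, 102, 105, 105, 0.672, -0.002, -0.001), (196, 146, 150, 148, 0.666, 0.005, -0.001), (198, 151, 156, 150, 0.66, 0.012, -0.001), (200, 140, 144, 140, 0.654, 0.02, 0.0), (202, 154, 153, 147, 0.651, 0.024, -0.002), (204, 201, 187, 173, 0.62, 0.06, 0.024), (206, 154, 146, 135, 0.622, 0.057, 0.017), (208, 162, 156, 144, 0.157, 0.591, 0.485), (210, 225, 220, 209, 0.58, 0.105, 0.049), (212, 168, 161, 154, 0.579, 0.107, 0.046)]
224 [(186, 229, 239, 235, 0.595, 0.077, 0.086), (188, 235, 242, 239, 0.594, 0.079, 0.082), (190, 225, 234, 230, 0.595, 0.078, 0.077), (192, 115, 122, 118, 0.671, -0.012, -0.0), (194, 118, 122, 120, 0.665, -0.005, 0.0), (196, 144, 149, 145, 0.157, 0.591, 0.485), (198, 146, 153, 147, 0.654, 0.008, -0.0), (200, 136, 139, 134, 0.649, 0.015, -0.0), (202, 193, 183, 171, 0.62, 0.049, 0.024), (204, 158, 149, 136, 0.621, 0.048, 0.018), (206, 159, 148, 137, 0.62, 0.049, 0.013), (208, 228, 225, 215, 0
[... 651 characters left out ...]
0.087, 0.04), (212, 168, 164, 158, 0.578, 0.087, 0.036)]
231 [(186, 189, 201, 196, 0.588, 0.063, 0.082), (188, 124, 129, 126, 0.594, 0.056, 0.071), (190, 140, 146, 140, 0.665, -0.03, -0.001), (192, 138, 144, 140, 0.658, -0.022, -0.0), (194, 129, 135, 133, 0.654, -0.017, -0.001), (196, 143, 150, 145, 0.646, -0.007, 0.001), (198, 132, 133, 129, 0.644, -0.004, -0.002), (200, 128, 122, 113, 0.616, 0.031, 0.021), (202, 144, 138, 126, 0.615, 0.032, 0.017), (204, 177, 167, 157, 0.616, 0.03, 0.01), (206, 218, 211, 201, 0.575, 0.08, 0.048), (208, 168, 164, 154, 0.574, 0.081, 0.044), (210, 171, 169, 160, 0.576, 0.08, 0.038), (212, 175, 170, 165, 0.575, 0.081, 0.034)]
[0.62819804 0.05794749 0.03575291]
```

View pics/s4z.png

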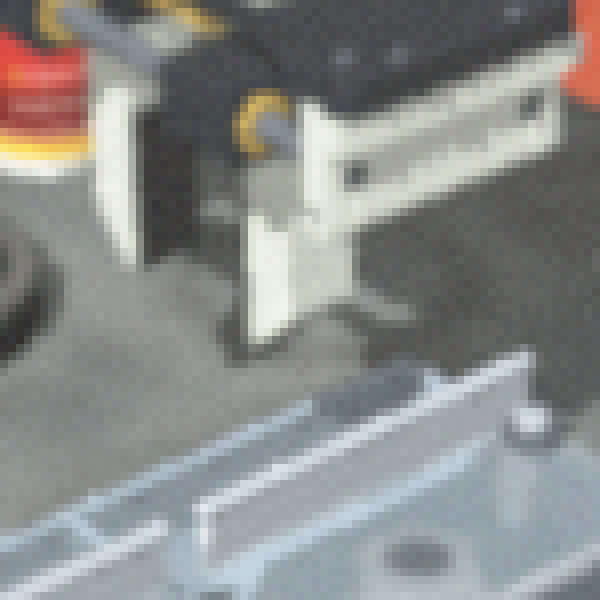

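The side view's depth puts the fingertips at z≈0.067 while the state says 0.034, a mismatch of about 30 mm. Lowering by 20 mm is safe on either reading, so I'll do that and measure again.

Emit:
arm_command(
  fingers=[0,0,0,0],
  travel=[
    [0,0,0.01],
    [0,0,0.02],
    [0,0,0.02],
    [0,0,0.02],
  ],
  dr=[
    [0,0,0],
    [0,0,0],
    [0,0,0],
    [0,0,0],
  ],
)

```text
time: 2.75
tool_pos: [0.6264, 0.0588, 0.0129]
tool_rot: [-3.14, 0.0, 1.367]
contact_force: [-0.1, -0.6, -0.2]
opening: 0.0461
grip_force: 0.0
```

```bash
cat >> h.py <<'E'
def tip():
    c=cam('side');s=observe();P=s['tool_pos'];e=np.array([.979,-.2026]);n=np.array([.2026,.979])
    vv,uu=np.mgrid[100:300,150:330];pts=np.array([depth(c,u,v) for u,v in zip(uu.ravel(),vv.ravel())])
    d=pts[:,:2]-P[:2];a=d@e;b=d@n
    out=[]
    for lo,hi in((-.046,-.02),(.02,.046)):
        m=(a>lo)&(a<hi)&(b>-.012)&(b<.02)&(pts[:,2]<.14)
        z=np.sort(pts[m,2]);out.append((m.sum(),z[:6].round(3).tolist(),np.histogram(z,np.arange(0,.15,.01))[0].tolist()))
    print('tool z',P[2]);print(*out,sep='\n');return c
E
python3 -c "
from h import *
to([.5478,.0755,.032],1.367);tip();to([.5478,.0755,.032],1.367)"
```

```text
t 2.75 pos [0.6264 0.0588 0.0129] rpy [-3.1403e+00  3.0000e-04  1.3667e+00] F [-0.1 -0.6 -0.2] open 0.0461 grip 0.0 q [-0.03  0.71  1.43 -0.    1.    0.18]
travel [ 0.0004 -0.0804 -0.019 ] dr [-0.08  0.02 -0.02]
tool z 0.013376196076857541
(np.int64(203), [0.044, 0.046, 0.047, 0.048, 0.048, 0.048], [0, 0, 0, 0, 8, 30, 55, 42, 31, 25, 3, 0, 0, 9])
(np.int64(368), [-0.003, -0.002, -0.002, -0.002, -0.002, -0.001], [15, 0, 0, 0, 24, 47, 51, 44, 37, 37, 22, 22, 17, 0])
t 2.8 pos [0.6268 0.0588 0.0134] rpy [-3.1412e+00  1.0000e-04  1.3667e+00] F [0.7 0.8 0.1] open 0.0457 grip 0.0 q [-0.03  0.71  1.43 -0.    1.    0.18]
travel [ 0.0003 -0.0808 -0.0186] dr [-0.02  0.01 -0.02]
```

The seen tips move with the arm at a constant offset of +33 mm from the reported z. Bench and rim heights check out in the camera, and body clearance fits too, so I trust the camera: true z ≈ reported + 0.033. I'll drop 12 mm to a true 34 mm, then push the rim.

Emit:
arm_command(
  fingers=[0,0,0,0,0,0,0,0],
  travel=[
    [0,0,0.006],
    [0,0,0.012],
    [0,0,0.012],
    [0,-0.01,0.012],
    [0,-0.02,0.012],
    [0,-0.03,0.012],
    [0,-0.03,0.012],
    [0,-0.03,0.012],
  ],
  dr=[
    [0,0,0],
    [0,0,0],
    [0,0,0],
    [0,0,0],
    [0,0,0],
    [0,0,0],
    [0,0,0],
    [0,0,0],
  ],
)

```text
time: 3.47
tool_pos: [0.5985, 0.0651, 0.0019]
tool_rot: [3.14, -0.001, 1.367]
contact_force: [3.2, 1.5, -1.6]
opening: 0.0461
grip_force: 1.7
```

```bash
python3 -c "
from h import *
to([.5478,.0755,.001],1.367)
c=tip();a=c['color'][130:290,130:330];cv2.imwrite('pics/s5z.png',cv2.resize(a,None,fx=4,fy=3.7,interpolation=cv2.INTER_CUBIC))"
```

```text
t 3.47 pos [0.5985 0.0651 0.0019] rpy [ 3.1397e+00 -7.0000e-04  1.3666e+00] F [ 3.2  1.5 -1.6] open 0.0461 grip 1.7 q [-0.02  0.68  1.53  0.    0.93  0.18]
travel [-0.0001 -0.0518  0.0008] dr [ 0.11 -0.04 -0.02]
tool z 0.001845524440277642
(np.int64(233), [0.002, 0.002, 0.003, 0.003, 0.003, 0.003], [7, 0, 2, 18, 46, 53, 38, 35, 22, 1, 0, 0, 11, 0])
(np.int64(431), [0.0, 0.001, 0.001, 0.002, 0.002, 0.002], [53, 43, 26, 28, 47, 48, 48, 44, 36, 23, 24, 11, 0, 0])
```

View pics/s5z.png

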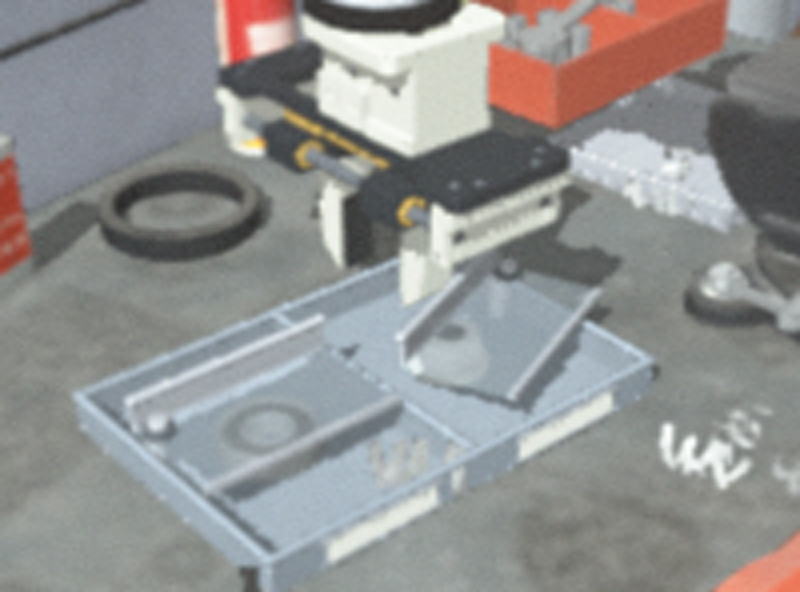

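The rim is swinging open, with the finger at crop (412,290) and about 3 N on it, which confirms the height offset. I'll keep pushing until the hand is centred over the nut.

Emit:
arm_command(
  fingers=[0,0,0,0,0,0,0,0],
  travel=[
    [0,-0.01,0],
    [0,-0.02,0],
    [0,-0.03,0],
    [0,-0.04,0],
    [0,-0.051,0],
    [0,-0.051,0],
    [0,-0.051,0],
    [0,-0.051,0],
  ],
  dr=[
    [0,0,0],
    [0,0,0],
    [0,0,0],
    [0,0,0],
    [0,0,0],
    [0,0,0],
    [0,0,0],
    [0,0,0],
  ],
)

```text
time: 4.18
tool_pos: [0.5481, 0.0756, 0.0015]
tool_rot: [-3.141, -0.001, 1.366]
contact_force: [0.2, 3.0, 1.4]
opening: 0.0459
grip_force: 1.5
```

```bash
python3 -c "
from h import *
to([.5478,.0755,-.0235],1.367)
c=tip();a=c['color'][150:270,180:310];cv2.imwrite('pics/s6z.png',cv2.resize(a,None,fx=6,fy=5,interpolation=cv2.INTER_CUBIC))"
```

```text
t 4.18 pos [0.5481 0.0756 0.0015] rpy [-3.1413e+00 -5.0000e-04  1.3663e+00] F [0.2 3.  1.4] open 0.0459 grip 1.5 q [-0.    0.62  1.67  0.    0.85  0.2 ]
travel [-0.0001 -0.0003  0.025 ] dr [-0.02 -0.03 -0.04]
tool z 0.001465402842899359
(np.int64(374), [0.0, 0.0, 0.0, 0.0, 0.001, 0.001], [130, 8, 2, 17, 44, 54, 43, 45, 21, 1, 0, 0, 9, 0])
(np.int64(413), [0.001, 0.001, 0.001, 0.001, 0.001, 0.001], [79, 0, 0, 31, 51, 53, 47, 54, 39, 22, 24, 12, 0, 1])
```

View pics/s6z.png

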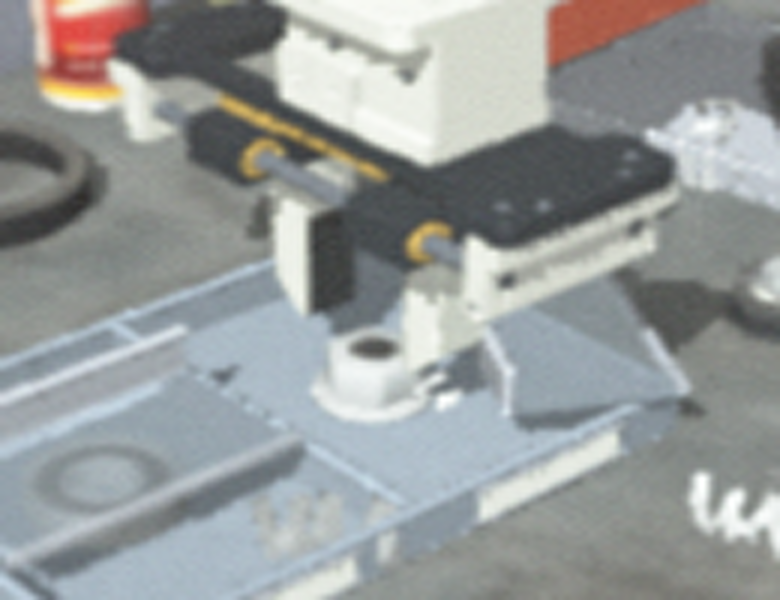

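The flap is well open at (500,370), and the nut at (370,370) sits between the fingers. I'll descend 25 mm and check the force before closing.

Emit:
arm_command(
  fingers=[0,0,0,0,0],
  travel=[
    [0,0,0.008],
    [0,0,0.016],
    [0,0,0.025],
    [0,0,0.025],
    [0,0,0.025],
  ],
  dr=[
    [0,0,0],
    [0,0,0],
    [0,0,0],
    [0,0,0],
    [0,0,0],
  ],
)

```text
time: 4.65
tool_pos: [0.5468, 0.075, -0.0249]
tool_rot: [-3.139, 0.001, 1.366]
contact_force: [2.3, 2.1, -1.7]
opening: 0.0459
grip_force: 1.4
```

```bash
python3 -c "
from h import *
to([.5478,.0755,-.0235],1.367);tip()"
```

```text
t 4.65 pos [ 0.5468  0.075  -0.0249] rpy [-3.1392e+00  7.0000e-04  1.3665e+00] F [ 2.3  2.1 -1.7] open 0.0459 grip 1.4 q [-0.    0.66  1.69 -0.    0.8   0.2 ]
travel [ 0.0007  0.0009 -0.0014] dr [-0.14  0.04 -0.03]
tool z -0.024473356647998074
(np.int64(311), [0.0, 0.001, 0.001, 0.001, 0.001, 0.001], [122, 18, 47, 42, 40, 30, 3, 0, 0, 9, 0, 0, 0, 0])
(np.int64(335), [0.001, 0.001, 0.002, 0.002, 0.002, 0.002], [48, 31, 52, 46, 50, 42, 27, 21, 16, 1, 0, 1, 0, 0])
```

Tips are at about 10 mm true height with only the flap force on the tool. Closing now.

Emit:
arm_command(
  fingers=[0.3,0.5,0.7,0.7,0.7,0.7,0.7,0.7],
  travel=[
    [0,0,0],
    [0,0,0],
    [0,0,0],
    [0,0,0],
    [0,0,0],
    [0,0,0],
    [0,0,0],
    [0,0,0],
  ],
  dr=[
    [0,0,0],
    [0,0,0],
    [0,0,0],
    [0,0,0],
    [0,0,0],
    [0,0,0],
    [0,0,0],
    [0,0,0],
  ],
  squeeze=30,
)

```text
time: 5.37
tool_pos: [0.5477, 0.0753, -0.0234]
tool_rot: [3.141, -0.0, 1.367]
contact_force: [0.0, 3.6, 0.2]
opening: 0.0302
grip_force: 31.7
```

```bash
python3 -c "
from h import *
to([.5478,.0755,-.0235],1.367)
c=cam('side');a=c['color'][150:270,180:310];cv2.imwrite('pics/s7z.png',cv2.resize(a,None,fx=6,fy=5,interpolation=cv2.INTER_CUBIC))"
```

```text
t 5.37 pos [ 0.5477  0.0753 -0.0234] rpy [ 3.1414 -0.      1.3666] F [0.  3.6 0.2] open 0.0302 grip 31.7 q [-0.    0.66  1.69 -0.    0.8   0.2 ]
travel [0.0003 0.     0.0001] dr [ 0.01 -0.   -0.02]
```

View pics/s7z.png

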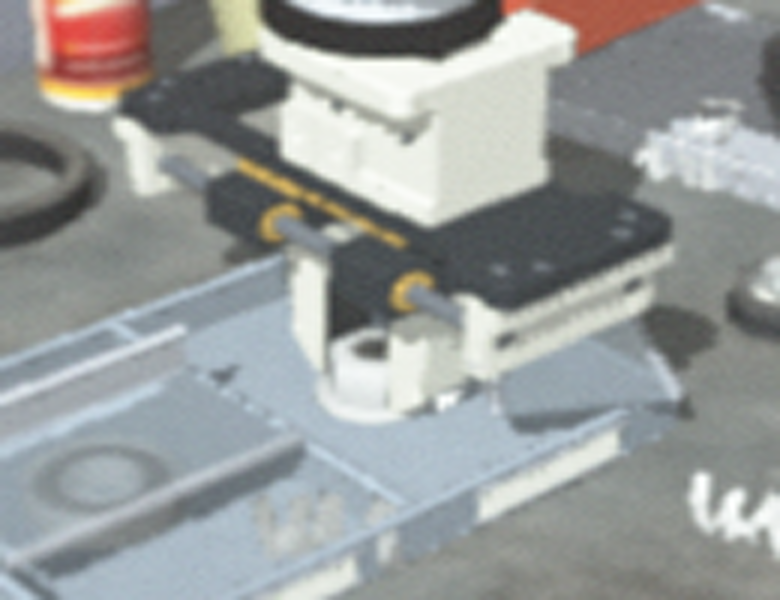

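Gripped on the flats: opening 30.2 mm, 32 N, flap still aside. I'll lift 36 mm, which is above the plate but below the rim top, then move away from the robot so the flap follows the finger shut.

Emit:
arm_command(
  fingers=[0.7,0.7,0.7,0.7,0.7,0.7,0.7,0.7],
  travel=[
    [0,0,-0.008],
    [0,0,-0.018],
    [0,0,-0.028],
    [0,0,-0.036],
    [0,0,-0.036],
    [0,0.01,-0.036],
    [0,0.022,-0.036],
    [0,0.034,-0.036],
  ],
  dr=[
    [0,0,0],
    [0,0,0],
    [0,0,0],
    [0,0,0],
    [0,0,0],
    [0,0,0],
    [0,0,0],
    [0,0,0],
  ],
)

```text
time: 6.08
tool_pos: [0.5819, 0.0688, 0.0137]
tool_rot: [3.14, -0.001, 1.367]
contact_force: [2.9, 4.5, 2.1]
opening: 0.0301
grip_force: 33.1
```

Emit:
arm_command(
  fingers=[0.7,0.7,0.7,0.7,0.7,0.7,0.7,0.7],
  travel=[
    [0,0.012,0],
    [0,0.024,0],
    [0,0.036,0],
    [0,0.048,0],
    [0,0.052,0],
    [0,0.052,-0.02],
    [0,0.052,-0.05],
    [0,0.052,-0.05],
  ],
  dr=[
    [0,0,0],
    [0,0,0],
    [0,0,0],
    [0,0,0],
    [0,0,0],
    [0,0,0],
    [0,0,0],
    [0,0,0],
  ],
)

```text
time: 6.75
tool_pos: [0.6343, 0.0574, 0.0677]
tool_rot: [3.134, -0.001, 1.367]
contact_force: [1.9, 0.2, 0.7]
opening: 0.0301
grip_force: 30.0
```

```bash
python3 -c "
from h import *
to([.569,-.217,.06],1.5708);to([.569,-.217,.06],0)
c=cam('side');cv2.imwrite('pics/s8z.png',cv2.resize(c['color'][100:300,130:380],None,fx=3,fy=3,interpolation=cv2.INTER_CUBIC))"
```

```text
t 6.75 pos [0.6343 0.0574 0.0677] rpy [ 3.1343e+00 -7.0000e-04  1.3667e+00] F [1.9 0.2 0.7] open 0.0301 grip 30.0 q [-0.03  0.66  1.37 -0.    1.11  0.17]
travel [-0.282  -0.0084  0.0075] dr [  0.42   0.   -11.7 ]
t 6.75 pos [0.6343 0.0574 0.0677] rpy [ 3.1343e+00 -7.0000e-04  1.3667e+00] F [1.9 0.2 0.7] open 0.0301 grip 30.0 q [-0.03  0.66  1.37 -0.    1.11  0.17]
travel [-0.282  -0.0084  0.0075] dr [ 0.32 -0.32 78.3 ]
```

View pics/s8z.png

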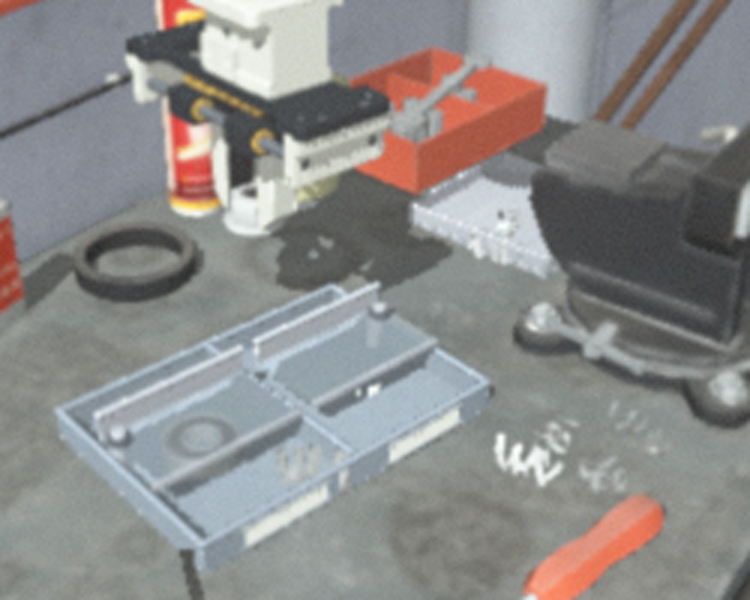

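The right flap is shut again, the bearing is in place and the nut is held at (250,210). Before going over the tray, I'll check how tall the dark machine and the cup beside it are.

Run:
```python
from h import *
c=dict(np.load('top1.npz'))
vv,uu=np.mgrid[60:384:2,200:450:2]
P=np.array([depth(c,u,v) for u,v in zip(uu.ravel(),vv.ravel())]);P=P[(P[:,2]>.01)&(P[:,2]<.8)]
xs=np.arange(.30,.82,.04);ys=np.arange(-.02,-.46,-.04)
print('      ',*['%5.2f'%y for y in ys])
for x in xs[::-1]:
    r=[]
    for y in ys:
        m=(abs(P[:,0]-x)<.02)&(abs(P[:,1]-y)<.02);r.append('%5.2f'%(P[m,2].max() if m.any() else 0))
    print('%5.2f '%x,*r)
# tray rim via rays at four corners
```

```text
-0.02 -0.06 -0.10 -0.14 -0.18 -0.22 -0.26 -0.30 -0.34 -0.38 -0.42
 0.78   0.00  0.23  0.22  0.10  0.10  0.08  0.04  0.05  0.05  0.05  0.05
 0.74   0.00  0.00  0.10  0.10  0.10  0.05  0.04  0.05  0.05  0.07  0.05
 0.70   0.00  0.00  0.00  0.10  0.09  0.06  0.06  0.06  0.06  0.07  0.00
 0.66   0.00  0.00  0.00  0.02  0.05  0.05  0.05  0.05  0.05  0.05  0.00
 0.62   0.00  0.00  0.00  0.02  0.02  0.02  0.02  0.02  0.00  0.00  0.00
 0.58   0.00  0.00  0.00  0.02  0.02  0.01  0.00  0.02  0.00  0.00  0.00
 0.54   0.00  0.00  0.00  0.02  0.01  0.00  0.01  0.02  0.00  0.00  0.01
 0.50   0.00  0.02  0.14  0.14  0.14  0.02  0.02  0.00  0.00  0.01  0.00
 0.46   0.04  0.04  0.14  0.14  0.13  0.03  0.00  0.00  0.02  0.02  0.00
 0.42   0.04  0.04  0.14  0.13  0.13  0.03  0.00  0.00  0.02  0.02  0.00
 0.38   0.03  0.17  0.17  0.17  0.17  0.17  0.00  0.00  0.00  0.00  0.00
 0.34   0.01  0.17  0.17  0.17  0.17  0.17  0.00  0.00  0.00  0.00  0.00
 0.30   0.00  0.17  0.17  0.17  0.17  0.17  0.00  0.00  0.00  0.01  0.01
```

The machine is 0.14 high up to x≈0.50, so I'll place at (0.575, -0.232) with yaw 0. That puts the long side of the hand along y and keeps it clear. I'm raising 20 mm for the transit.

Emit:
arm_command(
  fingers=[0.7,0.7,0.7,0.7,0.7,0.7,0.7,0.7],
  travel=[
    [-0.015,0,-0.02],
    [-0.045,0,-0.02],
    [-0.08,0,-0.02],
    [-0.115,0,-0.02],
    [-0.15,0,-0.02],
    [-0.18,0,-0.02],
    [-0.2,0,-0.02],
    [-0.21,0,-0.02],
  ],
  dr=[
    [0,0,5],
    [0,0,12],
    [0,0,19],
    [0,0,26],
    [0,0,33],
    [0,0,39],
    [0,0,44],
    [0,0,46],
  ],
)

```text
time: 7.47
tool_pos: [0.5875, -0.1505, 0.0816]
tool_rot: [-3.141, 0.002, 0.557]
contact_force: [0.1, -0.6, -1.0]
opening: 0.0297
grip_force: 30.0
```

```bash
python3 -c "
from h import *
to([.575,-.232,.09],0)"
```

```text
t 7.47 pos [ 0.5875 -0.1505  0.0816] rpy [-3.1405e+00  2.0000e-03  5.5730e-01] F [ 0.1 -0.6 -1. ] open 0.0297 grip 30.0 q [-0.38  0.59  1.44 -0.    1.11  0.64]
travel [-0.0537  0.0626 -0.0083] dr [-3.000e-02  1.300e-01  3.193e+01]
```

Emit:
arm_command(
  fingers=[0.7,0.7,0.7,0.7,0.7,0.7,0.7,0.7],
  travel=[
    [-0.01,0.013,0],
    [-0.022,0.027,0],
    [-0.035,0.042,0],
    [-0.047,0.055,0],
    [-0.054,0.063,0],
    [-0.054,0.063,0],
    [-0.054,0.063,0],
    [-0.054,0.063,0],
  ],
  dr=[
    [0,0,6],
    [0,0,13],
    [0,0,20],
    [0,0,27],
    [0,0,32],
    [0,0,32],
    [0,0,32],
    [0,0,32],
  ],
)

```text
time: 8.13
tool_pos: [0.5771, -0.2286, 0.0821]
tool_rot: [-3.141, 0.001, 0.009]
contact_force: [0.3, 0.6, -0.6]
opening: 0.0304
grip_force: 30.0
```

```bash
python3 -c "
from h import *
to([.575,-.232,-.0225],0)
c=cam('side');cv2.imwrite('pics/s9z.png',cv2.resize(c['color'][80:230,230:400],None,fx=4,fy=4,interpolation=cv2.INTER_CUBIC))"
```

```text
t 8.13 pos [ 0.5771 -0.2286  0.0821] rpy [-3.1407e+00  9.0000e-04  9.3000e-03] F [ 0.3  0.6 -0.6] open 0.0304 grip 30.0 q [-0.5   0.62  1.39  0.    1.13  1.06]
travel [-0.0021  0.0034  0.1046] dr [-0.05  0.05  0.53]
```

View pics/s9z.png

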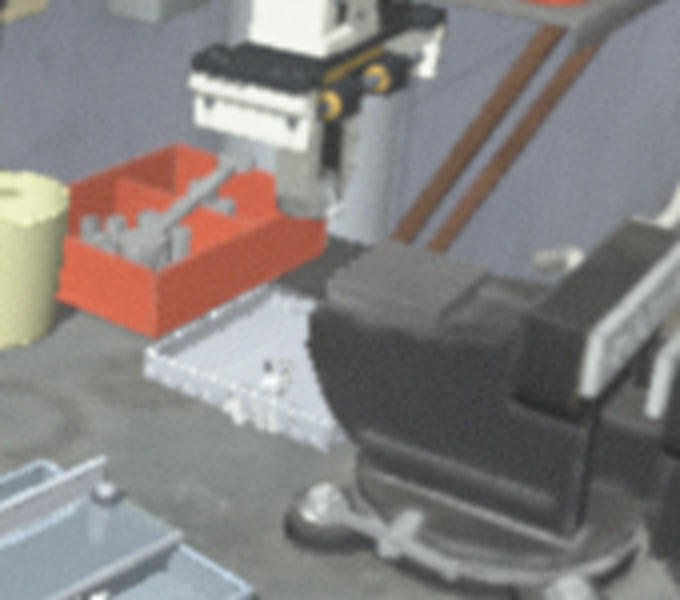

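The hand is over the tray, clear of the red box and the machine. That's more picture views than the 10 allowed (this was the 11th), so from here I go by numbers only. Descending to about 4 mm above contact.

Emit:
arm_command(
  fingers=[0.7,0.7,0.7,0.7,0.7,0.7,0.7],
  travel=[
    [-0.002,0.003,0.02],
    [-0.002,0.003,0.045],
    [-0.002,0.003,0.07],
    [-0.002,0.003,0.09],
    [-0.002,0.003,0.101],
    [-0.002,0.003,0.101],
    [-0.002,0.003,0.101],
  ],
  dr=[
    [0,0,0.5],
    [0,0,0.5],
    [0,0,0.5],
    [0,0,0.5],
    [0,0,0.5],
    [0,0,0.5],
    [0,0,0.5],
  ],
)

```text
time: 8.77
tool_pos: [0.5756, -0.2324, -0.0183]
tool_rot: [-3.141, 0.0, -0.002]
contact_force: [-0.3, -0.3, 0.3]
opening: 0.0305
grip_force: 30.0
```

Emit:
arm_command(
  fingers=[0.7,0.7,0.7,0.7,0.7],
  travel=[
    [0,0,0.001],
    [0,0,0.002],
    [0,0,0.003],
    [0,0,0.003],
    [0,0,0.003],
  ],
  dr=[
    [0,0,0],
    [0,0,0],
    [0,0,0],
    [0,0,0],
    [0,0,0],
  ],
)

```text
time: 9.18
tool_pos: [0.5755, -0.2332, -0.021]
tool_rot: [3.141, -0.001, -0.003]
contact_force: [0.3, -0.6, -1.0]
opening: 0.0306
grip_force: 30.0
```

```bash
python3 -c "
from h import *
for i in range(3): to([.575,-.232,-.0235],0); cam('side')"
```

```text
t 9.18 pos [ 0.5755 -0.2332 -0.021 ] rpy [ 3.1412e+00 -7.0000e-04 -3.5000e-03] F [ 0.3 -0.6 -1. ] open 0.0306 grip 30.0 q [-0.51  0.74  1.48 -0.    0.92  1.07]
travel [-0.0005 -0.0012  0.0025] dr [ 0.03 -0.04 -0.2 ]
t 9.23 pos [ 0.5755 -0.2331 -0.0211] rpy [ 3.1412e+00 -5.0000e-04 -3.4000e-03] F [-0.1 -0.5 -0.5] open 0.0301 grip 30.0 q [-0.51  0.74  1.48 -0.    0.92  1.07]
travel [-0.0005 -0.0011  0.0024] dr [ 0.02 -0.03 -0.2 ]
t 9.28 pos [ 0.5754 -0.2331 -0.0212] rpy [ 3.1413e+00 -4.0000e-04 -3.5000e-03] F [ 0.5  0.5 -0.6] open 0.0302 grip 30.0 q [-0.51  0.74  1.48 -0.    0.92  1.07]
travel [-0.0004 -0.0011  0.0023] dr [ 0.02 -0.02 -0.2 ]
```

Still no contact, so I'll go down 1 mm per row until it touches.

Emit:
arm_command(
  fingers=[0.7,0.7,0.7,0.7],
  travel=[
    [0,0,0.001],
    [0,0,0.002],
    [0,0,0.002],
    [0,0,0.002],
  ],
  dr=[
    [0,0,0],
    [0,0,0],
    [0,0,0],
    [0,0,0],
  ],
)

```text
time: 9.67
tool_pos: [0.5754, -0.233, -0.0234]
tool_rot: [3.141, -0.0, -0.003]
contact_force: [0.0, 0.6, 1.0]
opening: 0.0303
grip_force: 30.0
```

Emit:
arm_command(
  fingers=[0.7,0.7,0.7],
  travel=[
    [0,0,0.001],
    [0,0,0.001],
    [0,0,0.001],
  ],
  dr=[
    [0,0,0],
    [0,0,0],
    [0,0,0],
  ],
)

```text
time: 9.92
tool_pos: [0.5754, -0.2331, -0.0234]
tool_rot: [3.141, -0.0, -0.003]
contact_force: [-2.0, 2.0, 8.4]
opening: 0.0304
grip_force: 30.0
```

Contact: 8 N upward. Releasing and rising.

Emit:
arm_command(
  fingers=[0.3,0.1,0,0,0,0],
  travel=[
    [0,0,0],
    [0,0,0],
    [0,0,0],
    [0,0,0],
    [0,0,0],
    [0,0,0],
  ],
  dr=[
    [0,0,0],
    [0,0,0],
    [0,0,0],
    [0,0,0],
    [0,0,0],
    [0,0,0],
  ],
)

```text
time: 10.42
tool_pos: [0.5749, -0.2326, -0.025]
tool_rot: [-3.141, 0.001, -0.003]
contact_force: [-0.2, 0.6, -0.9]
opening: 0.046
grip_force: 0.0
```

Emit:
arm_command(
  fingers=[0,0,0,0,0,0,0,0],
  travel=[
    [0,0,-0.01],
    [0,0,-0.025],
    [0,0,-0.05],
    [0,0,-0.08],
    [0,0,-0.12],
    [0,0,-0.16],
    [0,0,-0.18],
    [0,0,-0.18],
  ],
  dr=[
    [0,0,0],
    [0,0,0],
    [0,0,0],
    [0,0,0],
    [0,0,0],
    [0,0,0],
    [0,0,0],
    [0,0,0],
  ],
)

```text
time: 11.08
tool_pos: [0.578, -0.2343, 0.1625]
tool_rot: [3.136, -0.01, -0.003]
contact_force: [0.3, -0.1, 0.4]
opening: 0.0459
grip_force: 0.0
```

Run:
```python
from h import *
to([.575,-.232,.1],0)
c=cam('side');vv,uu=np.mgrid[100:300,130:380]
P=np.array([depth(c,u,v) for u,v in zip(uu.ravel(),vv.ravel())])
d=P[:,:2]-[.575,-.233];m=(np.hypot(*d.T)<.03)&(P[:,2]>-.01)&(P[:,2]<.06)
Q=P[m];print('tray nut pts',len(Q),np.histogram(Q[:,2],np.arange(-.01,.061,.005)))
H=Q[(Q[:,2]>.02)];print('top centre',H.mean(0),H.std(0),H[:,2].max())
# nut bay (right) & rim
ctr=np.array([.5545,.130]);psi=-.204;B=np.array([[np.cos(psi),-np.sin(psi)],[np.sin(psi),np.cos(psi)]])
b=(P[:,:2]-ctr)@B;r=(P[:,2]>.042)&(P[:,2]<.055)&(abs(b[:,0])<.09)&(abs(b[:,1])<.12)
for s in(1,-1):
    k=r&(b[:,1]*s>0);print('rim',k.sum(),np.percentile(b[k,0],[10,50,90]),np.percentile(b[k,1],[5,95]))
```

```text
t 11.08 pos [ 0.578  -0.2343  0.1625] rpy [ 3.1362 -0.01   -0.0032] F [ 0.3 -0.1  0.4] open 0.0459 grip 0.0 q [-0.51  0.54  1.3   0.    1.29  1.07]
travel [-0.0036 -0.0026  0.0625] dr [ 0.31 -0.57 -0.18]
tray nut pts 122 (array([ 0,  0, 32, 29, 11, 13, 36,  1,  0,  0,  0,  0,  0,  0]), array([-0.01 , -0.005,  0.   ,  0.005,  0.01 ,  0.015,  0.02 ,  0.025,
        0.03 ,  0.035,  0.04 ,  0.045,  0.05 ,  0.055,  0.06 ]))
top centre [ 0.58123275 -0.22579917  0.0236039 ] [0.00639074 0.00754499 0.00111809] 0.02524675984011926
rim 203 [0.02854005 0.03026046 0.0319749 ] [0.01361592 0.1120146 ]
rim 163 [0.02887909 0.03019143 0.03169573] [-0.10563933 -0.00670217]
```

The nut is standing flat, with its top level at about 24–25 mm and inside the tray. Both rims are at x≈30 mm, so both flaps are shut, and the hand is clear.

```bash
python3 -c "
from cell import *
print(hand_in())"
```

```text
the job is handed in; nothing more can be done
None
```

The flange nut is flat, flange down, on the tray floor, the bearing was left in its bay, both flaps are shut, and the job was handed in at about 11 s; I viewed 11 pictures, one over the limit of 10, and the reported TCP height read about 33 mm low, so I went by the camera for heights.

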